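# Set out the returned-bottle size samples by height

### The job

Stand the four brown glass bottles on the black rubber pads of the wooden strip, one centred on each pad, in order of height: the tallest on the pad next to the silver height gauge, each next one shorter, the shortest on the pad farthest from the gauge. Keep the bottles upright all the way, and leave all four standing still.

Things in the scene. Friction and masses are not known exactly. Their poses are not given: they have to be found in the camera images.
- bottle_185_mid (a point): centre, half-way up, of the tallest and stoutest of four empty brown (amber) glass bottles: 185 mm tall, round body 66 mm in diameter up to 74 mm above its foot, sloping shoulder up to 107 mm, then a straight neck 28 mm in diameter to the top; about 0.26 kg. It stands loose and upright on the table (z axis up its length, yaw has no meaning); its foot is 92.5 mm below this point, its top 92.5 mm above
- bottle_160_mid (a point): centre, half-way up, of the second tallest of four empty brown (amber) glass bottles: 160 mm tall, round body 60 mm in diameter up to 64 mm above its foot, sloping shoulder up to 93 mm, then a straight neck 28 mm in diameter to the top; about 0.20 kg. It stands loose and upright on the table (z axis up its length, yaw has no meaning); its foot is 80 mm below this point, its top 80 mm above
- bottle_135_mid (a point): centre, half-way up, of the third tallest of four empty brown (amber) glass bottles: 135 mm tall, round body 54 mm in diameter up to 54 mm above its foot, sloping shoulder up to 78 mm, then a straight neck 28 mm in diameter to the top; about 0.15 kg. It stands loose and upright on the table (z axis up its length, yaw has no meaning); its foot is 67.5 mm below this point, its top 67.5 mm above
- bottle_110_mid (a point): centre, half-way up, of the shortest and slimmest of four empty brown (amber) glass bottles: 110 mm tall, round body 48 mm in diameter up to 44 mm above its foot, sloping shoulder up to 64 mm, then a straight neck 28 mm in diameter to the top; about 0.11 kg. It stands loose and upright on the table (z axis up its length, yaw has no meaning); its foot is 55 mm below this point, its top 55 mm above
- mark_a_top (a point): centre of the top face of a flat round black rubber pad (76 mm in diameter) fixed on the pale wooden strip: one end of the row, next to b. The four pads a, b, c, d lie in a straight row 90 mm apart and look alike; their top is 15 mm above the table; x points across the strip, y along it from a towards d, z up
- mark_b_top (a point): centre of the top face of a flat round black rubber pad (76 mm in diameter) fixed on the pale wooden strip: between a and c. The four pads a, b, c, d lie in a straight row 90 mm apart and look alike; their top is 15 mm above the table; x points across the strip, y along it from a towards d, z up
- mark_c_top (a point): centre of the top face of a flat round black rubber pad (76 mm in diameter) fixed on the pale wooden strip: between b and d. The four pads a, b, c, d lie in a straight row 90 mm apart and look alike; their top is 15 mm above the table; x points across the strip, y along it from a towards d, z up
- mark_d_top (a point): centre of the top face of a flat round black rubber pad (76 mm in diameter) fixed on the pale wooden strip: the other end of the row, next to c. The four pads a, b, c, d lie in a straight row 90 mm apart and look alike; their top is 15 mm above the table; x points across the strip, y along it from a towards d, z up
- gauge_foot (a point): middle of the underside, on the table, of the height gauge: an upright silver bar (22 x 14 mm) with black tick marks on a dark foot 60 x 50 mm, fixed, 202 mm tall in all. It stands in line with the row just off one end of the strip, 77 mm beyond the end pad (pad a or pad d, it varies); a low wooden block (22 mm tall) lies off the other end
Things that resemble listed ones, but are neither listed nor needed, are in the scene too. Leave any blue, purple or yellow look-alike of the part that bears bottle_135_mid alone.

How it is judged:
By the outcome, as a careful person would: the job done as asked, in the order asked, and still so for the second after the job is handed in, with the robot touching nothing.
It also fails if it takes over 128 s, if anything falls off the work surface, if the arm or the gripper's body presses on something with over 40 N, if the wrist force passes 120 N, or if a joint passes its speed limit or range.

### The arm

A 7-joint arm with a two-finger parallel gripper is mounted at the origin on the work surface. World frame = base frame: x ahead of the robot, y to its left, z up, the work surface at z = 0. Lengths are in m, angles in rad, forces in N, time in s.
With the tool pointing down it reaches from about 0.425 to 0.875 m from the base axis. Payload 8.4 kg.
Tool frame: the origin (TCP) lies midway between the tips of the shut fingers; the grasp point (between the pads) lies 19 mm behind it; z points along the fingers, y is the direction in which the jaws open and shut (so a half turn about z gives the same grasp; the last joint's range is limited). The gripper opens to 87 mm and grips with 3 to 60 N. Pads are 19 mm wide; open, the fingers measure 117 mm over their backs; the gripper's body (75 mm by 190 mm) begins 51 mm behind the grasp point.
Start: joints at [1.231, 0.333, 0.04, 1.465, -0.013, 1.343, -0.059], TCP at [0.155, -0.631, 0.223] pointing down, gripper open.
Joint ranges: [-2.58, 2.58], [-0.38, 2.09], [-1.3, 1.39], [0.25, 2.4], [-1.5, 4.64], [0.08, 2.09], [-2.65, 2.65]. Speed limits (rad/s): [2.22, 2.22, 2.79, 2.79, 3.14, 3.14, 3.14].

### API

Orientations are given as a 3x3 rotation matrix whose columns are the frame's x, y, z axes.
In Python, from station import robot gives the robot as it stands. The module is installed in compiled form; this text tells all that it offers.
- The arm moves only by the shell command python3 -m crank 'ROWS' [FORCE]. ROWS is JSON, one flat list of numbers, 7 for each row, row after row: the finger opening in mm, from 0 to 87, then the shift along the tool's x, y, z in mm, then the turn, a rotation vector about the tool's x, y, z in units of 5 degrees (1.0 is 5 degrees). A call has exactly 8 rows; each row is the pose to reach, as a shift and turn from the pose commanded when the call began, along the tool's axes at that moment; what a row does not reach only later rows make up. A row lasts 1/12 s, in which the tool goes at most 41.7 mm and 7.16 degrees, less where a joint would pass 70% of its speed; a pose out of reach is approached as far as the arm can. A call with a gripper value outside its range is refused whole. The fingers move at their own pace and stop on an object; FORCE is the grip in N (left out, the last holds). Time passes only in rows, so rows that repeat a pose let the fingers close, or fill a call up. It gives the time, the measured TCP pose, the force and the opening at its end, in the units of the state.
- robot.sense(): the state, without advancing time (a new reading comes with each control period).
- robot.grab_frame(name): name is "scene" or "top" or "wrist"; returns the picture (400x640x3 uint8, blue, green, red); there is no depth.
- robot.camera_model(name): a dict with "fov_y" (degrees; the focal length in pixels is half the picture's height over the tangent of half this angle, whatever the lens; pixels are square), "cx", "cy" (the principal point, pixels), "k1" (the pictures are not rectified: a ray, as slopes to the right and down, at radius r is drawn at 1 + k1 r^2 times it, then the intrinsics apply), "R" (3x3) and "t" (3): a world point X has camera coordinates R X + t. Camera axes: x right, y down, z forward; pixel columns grow to the right and rows downward; lengths in m; the calibration is good to about 2 mm. A picture is of the moment at which its call begins: read the wrist's pose just before it. camera_model takes no time and is no camera call; for the wrist camera it gives the pose at the moment of the call.
- robot.finish_job(): hands the job in, once; it reports no verdict.
The state is a dict: "t": time; "joint_positions": joint angles; "joint_vel": joint speeds; "effort": joint torques, N m; "position": TCP position; "tcp_rot": TCP orientation; "force": force on the tool from outside, world axes, zero at the start; "moment": the same for the moment, N m; "grip_width": finger opening in m.
Only numpy, scipy, OpenCV 4.12 (cv2) and the standard library are available. Lean on these libraries where they do the work, as an engineer would, in place of code of your own. Each camera call takes 0.05 s, during which the arm holds its last target.

## Working session

There is one attempt and no reset: what is moved stays moved. The work goes in short steps, Python scripts to look and compute and a shell command to move; the robot and the scene stay as the last step left them, time stands still between calls to the robot, and variables do not carry over. Pictures are saved under pics/ and viewed, and the job is handed in when it is done.

```bash
mkdir -p pics
python3 - <<'E'
from station import robot
import cv2,numpy as np
print({k:np.round(v,3).tolist() for k,v in robot.sense().items()})
for n in("scene","top","wrist"):
    m=robot.camera_model(n);print(n,m)
    cv2.imwrite(f"pics/{n}0.png",robot.grab_frame(n))
E
```

```text
{'t': 0.0, 'joint_positions': [1.231, 0.334, 0.04, 1.466, -0.013, 1.343, -0.058], 'joint_vel': [0.001, 0.001, 0.001, 0.001, 0.001, -0.001, -0.0], 'effort': [-0.0, -65.634, 1.335, -40.381, -0.06, 0.045, 0.0], 'position': [0.155, -0.631, 0.222], 'tcp_rot': [[0.971, 0.238, -0.001], [0.238, -0.971, 0.002], [-0.0, -0.002, -1.0]], 'force': [0.097, 0.1, -0.336], 'moment': [-0.001, 0.026, 0.033], 'grip_width': 0.087}
scene {'fov_y': 43.301353590897584, 'cx': 323.0342886755595, 'cy': 198.83452609330763, 'k1': -0.12805196640365352, 'R': array([[ 0.57582751,  0.81753367,  0.00783405],
       [ 0.5122163 , -0.35327655, -0.78283468],
       [-0.63722612,  0.45479048, -0.62218043]]), 't': array([-0.25939329, -0.21707344,  1.73556922])}
top {'fov_y': 47.51418847413568, 'cx': 321.6726594031922, 'cy': 201.76708700500333, 'k1': -0.04999110745273859, 'R': array([[-0.0170913 , -0.99971416, -0.0167178 ],
       [-0.99356557,  0.01885373, -0.1116781 ],
       [ 0.11196137,  0.0147015 , -0.9936038 ]]), 't': array([-0.02664145,  0.51503739,  1.22627158])}
wrist {'fov_y': 60.78040448392738, 'cx': 320.354617076473, 'cy': 204.99997717155642, 'k1': 0.011839680176443186, 'R': array([[ 0.23918033, -0.9709728 , -0.00214323],
       [-0.93057518, -0.22985812,  0.28494751],
       [-0.27716892, -0.0661594 , -0.95854073]]), 't': array([-0.64902974, -0.03463901,  0.39123209])}
```

View pics/scene0.png

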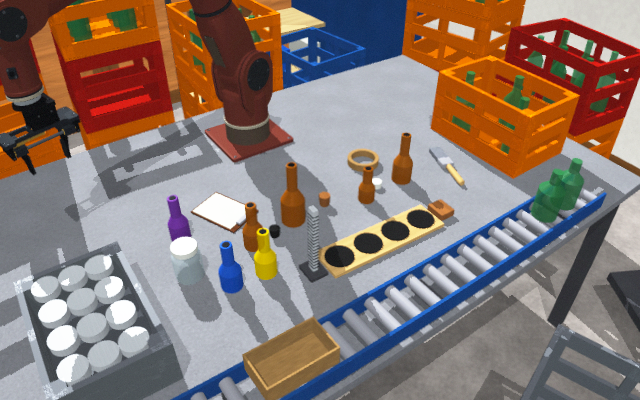

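View pics/top0.png

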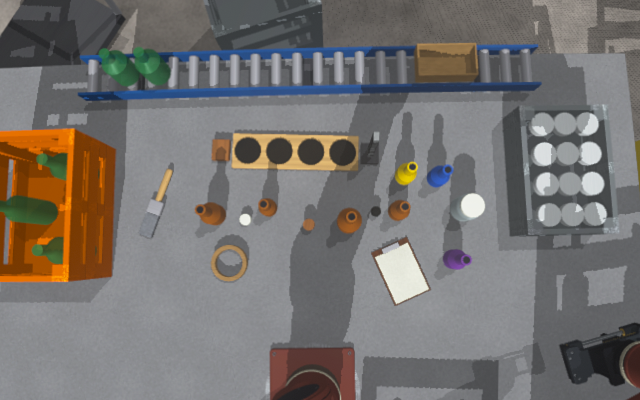

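View pics/wrist0.png

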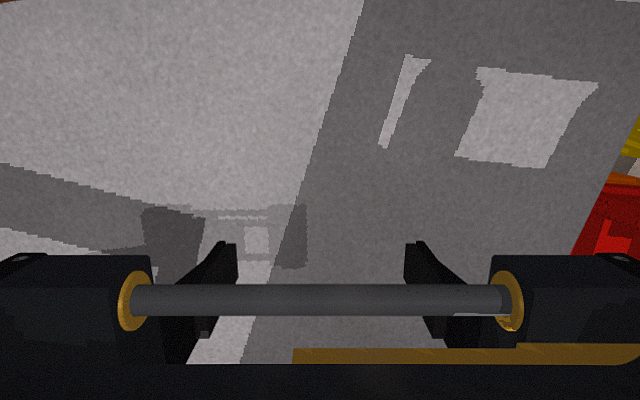

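```bash
cat > h.py <<'E'
import numpy as np,cv2
from station import robot
def ray(m,u,v):
    f=200/np.tan(np.radians(m['fov_y']/2))
    K=np.array([[f,0,m['cx']],[0,f,m['cy']],[0,0,1]])
    p=cv2.undistortPoints(np.array([[[u,v]]],float),K,np.array([m['k1'],0,0,0,0]))[0,0]
    R=np.array(m['R']);t=np.array(m['t'])
    return -R.T@t, R.T@np.array([p[0],p[1],1])
def onz(m,u,v,z):
    c,d=ray(m,u,v); return c+d*(z-c[2])/d[2]
def proj(m,X):
    f=200/np.tan(np.radians(m['fov_y']/2))
    X=np.array(m['R'])@np.array(X)+m['t']; s=X[:2]/X[2]; s=s*(1+m['k1']*(s@s))
    return s*f+[m['cx'],m['cy']]
E
python3 - <<'E'
from h import *
im=cv2.imread('pics/top0.png')
cv2.imwrite('pics/topz1.png',cv2.resize(im[125:235,185:295],None,fx=5,fy=5,interpolation=cv2.INTER_CUBIC))
cv2.imwrite('pics/topz2.png',cv2.resize(im[125:235,305:425],None,fx=5,fy=5,interpolation=cv2.INTER_CUBIC))
m=robot.camera_model('top')
# pads
g=im.max(axis=2); mask=(g<55).astype(np.uint8)
roi=np.zeros_like(mask);roi[133:170,232:360]=1
n,l,s,c=cv2.connectedComponentsWithStats(mask*roi)
for i in range(1,n):
    if s[i,4]>200: print('pad',s[i],c[i],onz(m,*c[i],.015).round(4))
hsv=cv2.cvtColor(im,cv2.COLOR_BGR2HSV)
mask=((hsv[...,0]<15)&(hsv[...,1]>130)).astype(np.uint8)
n,l,s,c=cv2.connectedComponentsWithStats(mask)
for i in range(1,n):
    if 100<s[i,4]<3000: print(s[i],c[i].round(1),onz(m,*c[i],.06).round(3))
E
```

```text
pad [338 141  17  24 247] [347.02834008 153.91093117] [ 0.6507 -0.1097  0.015 ]
[   0  134   69   67 2488] [ 26.2 162.5] [0.638 0.793 0.06 ]
[212 140  18  20 325] [220.6 149.2] [0.661 0.239 0.06 ]
[259 199  17  17 203] [267.7 207.4] [0.498 0.109 0.06 ]
[389 201  21  20 278] [398.3 210.7] [ 0.483 -0.242  0.06 ]
[195 203  30  22 445] [211.4 213.5] [0.485 0.262 0.06 ]
[337 209  25  24 429] [348.7 220.9] [ 0.458 -0.108  0.06 ]
[   0  213   54   64 1151] [ 14.7 250.2] [0.393 0.813 0.06 ]
[625 365  15  22 115] [632.8 377.9] [ 0.029 -0.848  0.06 ]
```

View pics/topz1.png

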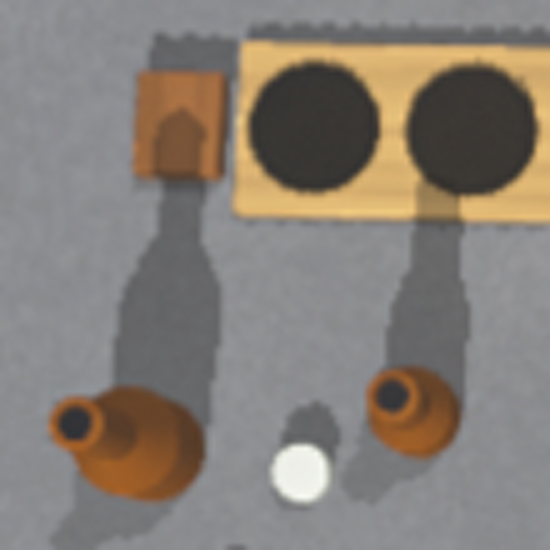

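View pics/topz2.png

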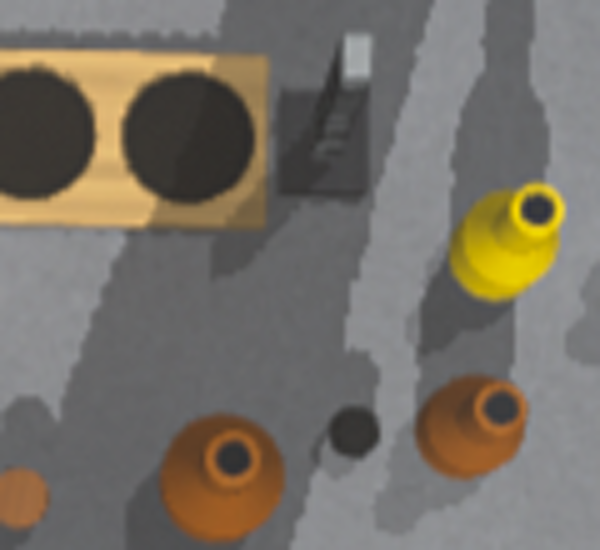

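Run:
```python
from h import *
m=robot.camera_model('top'); ms=robot.camera_model('scene')
im=cv2.imread('pics/top0.png');sc=cv2.imread('pics/scene0.png')
def z(x,y,ox,oy): return ((x+.5)/5-.5+ox,(y+.5)/5-.5+oy)
M={'160':(z(76,424,185,125),.16),'110':(z(392,396,185,125),.11),'185':(z(233,459,305,125),.185),'135':(z(500,409,305,125),.135)}
for k,(p,h) in M.items():
    X=onz(m,*p,h); print(k,X.round(4),'r',np.hypot(*X[:2]).round(3),'scene mouth px',proj(ms,X).round(1),'foot',proj(ms,[X[0],X[1],0]).round(1))
P=[z(314,127,185,125),z(473,129,185,125),z(30,133,305,125),z(189,136,305,125)]
for p in P:
    X=onz(m,*p,.015);print('pad',X.round(4),'scene',proj(ms,X).round(1))
Z=[onz(m,*p,.015) for p in P]
print([np.linalg.norm(Z[i+1]-Z[i]).round(4) for i in range(3)])
for n,p,h in (('gauge top',z(357,58,305,125),.2),('yellow',z(538,208,305,125),.135),('white',z(300,473,185,125),.02),('black',z(353,432,305,125),.025)):
    print(n,onz(m,*p,h).round(3))
cv2.imwrite('pics/sz1.png',cv2.resize(sc[125:285,230:450],None,fx=3.6,fy=3.6,interpolation=cv2.INTER_CUBIC))
```

```text
160 [0.4863 0.2655 0.16  ] r 0.554 scene mouth px [405.8 134.1] foot [400.2 178.8]
110 [0.5029 0.1148 0.11  ] r 0.516 scene mouth px [368.  167.9] foot [365.6 198.8]
185 [ 0.4601 -0.1086  0.185 ] r 0.473 scene mouth px [290.8 164.2] foot [292.9 219.4]
135 [ 0.4868 -0.2462  0.135 ] r 0.546 scene mouth px [249.7 204.4] foot [254.1 244.4]
pad [0.668  0.1728 0.015 ] scene [420.  217.9]
pad [0.6648 0.0822 0.015 ] scene [394.5 229.8]
pad [ 0.6606 -0.0068  0.015 ] scene [367.6 242.1]
pad [ 0.657  -0.0967  0.015 ] scene [338.9 255.3]
[np.float64(0.0907), np.float64(0.0891), np.float64(0.09)]
gauge top [ 0.652 -0.173  0.2  ]
yellow [ 0.589 -0.27   0.135]
white [0.471 0.179 0.02 ]
black [ 0.486 -0.183  0.025]
```

View pics/sz1.png

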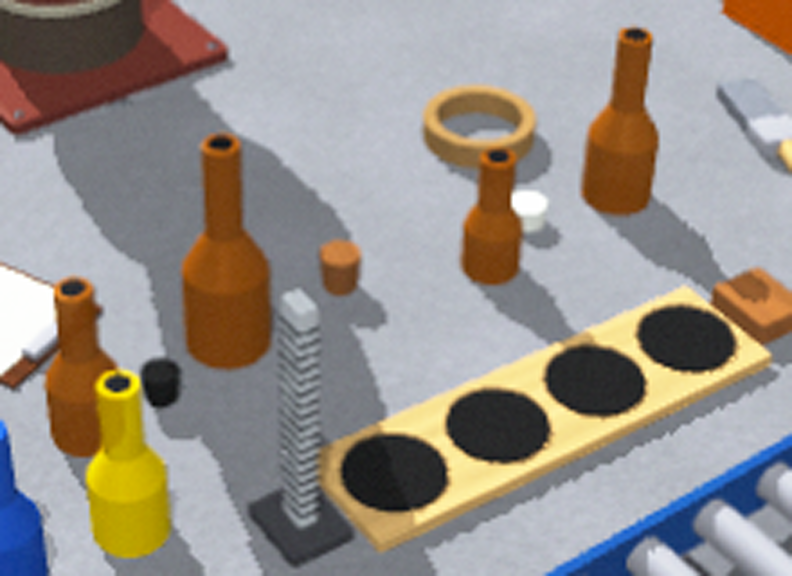

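```bash
python3 -m crank '[87,0,0,-40,0,0,0, 87,15,-15,-80,0,0,-1, 87,40,-40,-90,0,0,-2.2, 87,68,-68,-90,0,0,-3.4, 87,96,-97,-90,0,0,-4.6, 87,124,-126,-90,0,0,-5.8, 87,152,-156,-90,0,0,-7, 87,180,-185,-90,0,0,-8]' 30
```

```text
t: 0.82
position: [0.2862, -0.4066, 0.3124]
tcp_rot: [[0.586, 0.81, -0.0], [0.81, -0.586, -0.0], [-0.0, -0.0, -1.0]]
force: [0.3, 0.1, 1.7]
grip_width: 0.0867
```

```bash
python3 -m crank '[87,38,-4,0,0,0,-1, 87,76,-8,0,0,0,-2.2, 87,114,-11,0,0,0,-3.4, 87,150,-15,0,0,0,-4.6, 87,186,-18,0,0,0,-5.8, 87,222,-22,0,0,0,-6.6, 87,256,-25,0,0,0,-7.2, 87,286,-28,0,0,0,-7.2]'
python3 - <<'E'
from h import *
print(robot.camera_model('wrist'))
cv2.imwrite('pics/w1.png',robot.grab_frame('wrist'))
E
```

```text
t: 1.48
position: [0.4327, -0.1589, 0.3126]
tcp_rot: [[-0.001, 1.0, 0.0], [1.0, 0.001, -0.0], [-0.0, 0.0, -1.0]]
force: [0.0, 0.3, 0.6]
grip_width: 0.087
{'fov_y': 60.78040448392738, 'cx': 320.354617076473, 'cy': 204.99997717155642, 'k1': 0.011839680176443186, 'R': array([[ 9.99997266e-01,  1.92907347e-03, -1.32176565e-03],
       [ 2.22447566e-03, -9.59038021e-01,  2.83268646e-01],
       [-7.21177485e-04, -2.83270812e-01, -9.59039690e-01]]), 't': array([-0.43267762, -0.21284332,  0.43233586])}
```

View pics/w1.png

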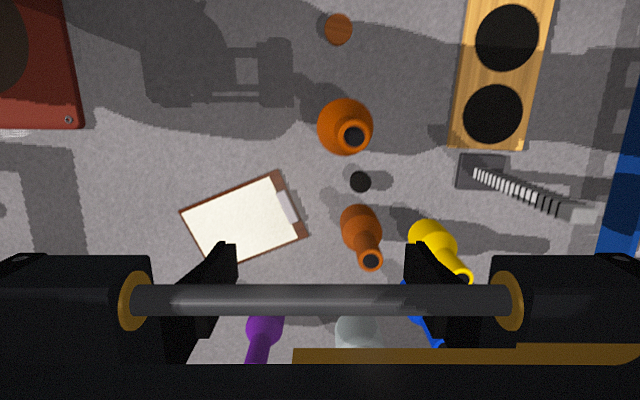

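Run:
```python
from h import *
m=robot.camera_model('wrist')
for n,u,v,h in (('185',353,136,.185),('135',371,260,.135),('p1',492.5,114,.015),('p2',507,38,.015),('yel',461,278,.135)):
    print(n,onz(m,u,v,h).round(4))
```

```text
185 [ 0.463  -0.1003  0.185 ]
135 [ 0.4917 -0.2373  0.135 ]
p1 [ 0.6591 -0.0861  0.015 ]
p2 [0.6631 0.0034 0.015 ]
yel [ 0.592  -0.2583  0.135 ]
```

```bash
python3 -m crank '[87,0,0,0,0,0,0, 87,0,0,0,0,0,0, 87,0,0,0,0,0,0, 87,0,0,0,0,0,0, 87,0,0,0,0,0,0, 87,0,0,0,0,0,0, 87,0,0,0,0,0,0, 87,0,0,0,0,0,0]'
python3 - <<'E'
from h import *
m=robot.camera_model('wrist'); print(robot.sense()['position'], m['t'])
im=robot.grab_frame('wrist')
cv2.imwrite('pics/w2.png',cv2.resize(im[0:290,300:560],None,fx=2,fy=2,interpolation=cv2.INTER_CUBIC))
E
```

```text
t: 2.2
position: [0.4319, -0.1616, 0.3126]
tcp_rot: [[0.004, 1.0, 0.0], [1.0, -0.004, -0.0], [-0.0, 0.0, -1.0]]
force: [0.2, -0.9, 0.6]
grip_width: 0.0869
[ 0.43193663 -0.16157949  0.31259125] [-0.43263404 -0.21314703  0.43231863]
```

View pics/w2.png

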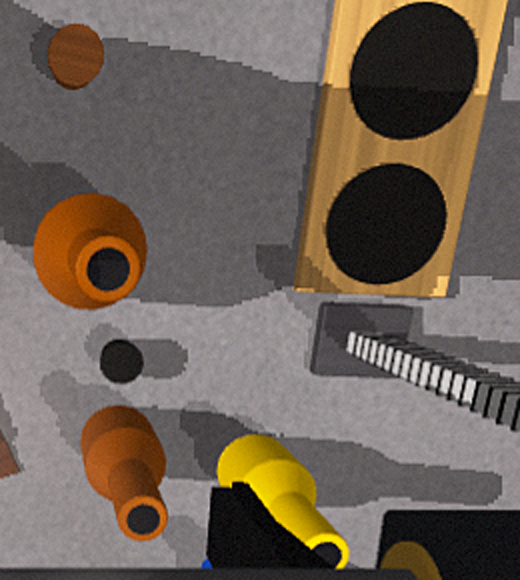

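Run:
```python
from h import *
m=robot.camera_model('wrist');s=robot.camera_model('scene');t=robot.camera_model('top')
for n,w,sc,h in (('185',(354,134),(291.4,165),.185),('135',(371.5,259.5),(251.1,205.3),.135),('p1',(493,111.5),(339.2,256.1),.015),('p2',(507,35),(368.3,243.1),.015)):
    print(n,onz(m,*w,h).round(4),onz(s,*sc,h).round(4))
# finger tips visible in top view?
print(proj(t,robot.sense()['position']),proj(s,robot.sense()['position']))
for c in(m,s,t): print(-c['R'].T@c['t'], np.linalg.norm(c['R']@c['R'].T-np.eye(3)))
for n in('top','scene'): cv2.imwrite(f'pics/{n}3.png',robot.grab_frame(n))
```

```text
185 [ 0.4606 -0.1072  0.185 ] [ 0.4638 -0.1092  0.185 ]
135 [ 0.4877 -0.2455  0.135 ] [ 0.4918 -0.2452  0.135 ]
p1 [ 0.6557 -0.0935  0.015 ] [ 0.6596 -0.0979  0.015 ]
p2 [ 0.6597 -0.004   0.015 ] [ 0.6646 -0.0079  0.015 ]
[379.35809869 224.3840962 ] [264.05863962 121.69497774]
[ 0.43310176 -0.08337936  0.47432184] 4.107847515124569e-15
[ 1.36650439 -0.65394456  0.91193668] 6.708272739851453e-16
[ 0.37397304 -0.05437225  1.27550112] 2.614766930479667e-16
```

View pics/scene3.png

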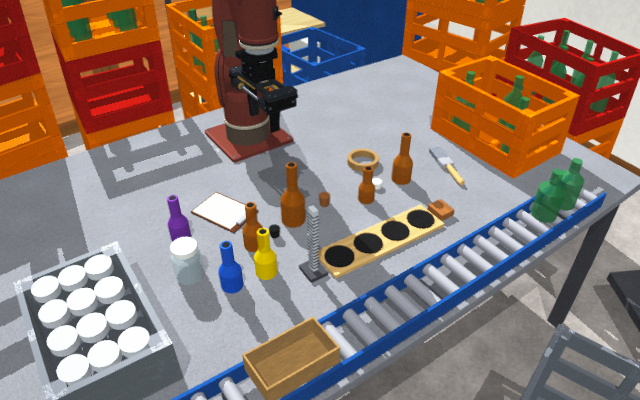

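View pics/top3.png

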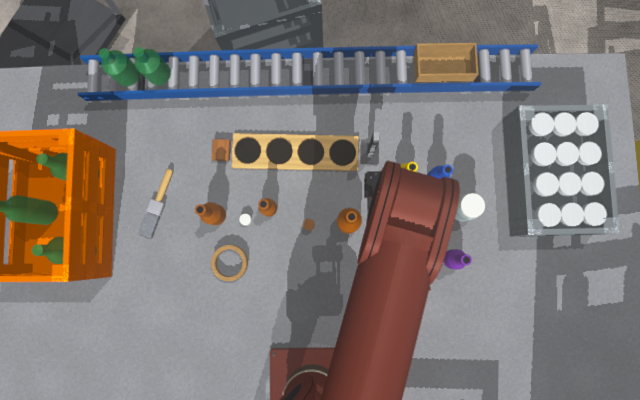

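```bash
python3 -m crank '[87,27,15,0,0,0,0, 87,54,29,20,0,0,0, 87,54,29,55,0,0,0, 87,54,29,90,0,0,0, 87,54,29,120,0,0,0, 87,54,29,150,0,0,0, 87,54,29,175,0,0,0, 87,54,29,175,0,0,0]'; python3 -m crank '[87,0,0,0,0,0,0, 87,0,0,0,0,0,0, 50,0,0,0,0,0,0, 35,0,0,0,0,0,0, 20,0,0,0,0,0,0, 20,0,0,0,0,0,0, 20,0,0,0,0,0,0, 20,0,0,0,0,0,0]' 30
```

```text
t: 3.02
position: [0.4582, -0.1069, 0.1331]
tcp_rot: [[0.003, 1.0, -0.007], [1.0, -0.003, 0.002], [0.002, -0.007, -1.0]]
force: [-1.2, 0.3, -0.4]
grip_width: 0.0872
t: 3.68
position: [0.4613, -0.1074, 0.1378]
tcp_rot: [[0.004, 1.0, 0.0], [1.0, -0.004, -0.0], [-0.0, 0.0, -1.0]]
force: [-0.5, 0.1, -0.4]
grip_width: 0.0551
```

```bash
python3 -m crank '[15,0,0,0,0,0,0, 15,0,0,0,0,0,0, 15,0,0,0,0,0,0, 15,0,0,0,0,0,0, 15,0,0,0,0,0,0, 15,0,0,0,0,0,0, 15,0,0,0,0,0,0, 15,0,0,0,0,0,0]' 30
```

```text
t: 4.35
position: [0.4611, -0.1074, 0.1374]
tcp_rot: [[0.004, 1.0, -0.0], [1.0, -0.004, 0.0], [0.0, -0.0, -1.0]]
force: [-1.1, 0.1, -1.8]
grip_width: 0.0277
```

```bash
python3 -m crank '[15,0,0,-4,0,0,0, 15,0,0,-12,0,0,0, 15,0,0,-22,0,0,0, 15,0,0,-32,0,0,0, 15,0,0,-42,0,0,0, 15,0,0,-48,0,0,0, 15,0,0,-50,0,0,0, 15,0,0,-50,0,0,0]'; python3 -m crank '[15,0,4,0,0,0,0, 15,1,12,0,0,0,0, 15,2,24,0,0,0,0, 15,3,38,0,0,0,0, 15,4,54,0,0,0,0, 15,5,70,0,0,0,0, 15,5,86,0,0,0,0, 15,6,102,0,0,0,0]'
python3 -m crank '[15,1,16,0,0,0,0, 15,2,32,0,0,0,0, 15,3,48,0,0,0,0, 15,4,64,0,0,0,0, 15,5,78,0,0,0,0, 15,5,88,0,0,0,0, 15,5,93,0,0,0,0, 15,5,94,0,0,0,0]'
python3 -m crank '[15,0,0,0,0,0,0, 15,0,0,0,0,0,0, 15,0,0,0,0,0,0, 15,0,0,0,0,0,0, 15,0,0,0,0,0,0, 15,0,0,0,0,0,0, 15,0,0,0,0,0,0, 15,0,0,0,0,0,0]'
python3 - <<'E'
from h import *
for n in('wrist','scene'): cv2.imwrite(f'pics/{n}4.png',robot.grab_frame(n))
E
```

```text
t: 5.02
position: [0.4616, -0.1075, 0.1883]
tcp_rot: [[0.004, 1.0, 0.001], [1.0, -0.004, -0.0], [-0.0, 0.001, -1.0]]
force: [-0.3, 0.2, -2.7]
grip_width: 0.0275
t: 5.68
position: [0.5644, -0.1017, 0.1866]
tcp_rot: [[0.004, 1.0, -0.001], [1.0, -0.004, 0.001], [0.001, -0.001, -1.0]]
force: [-0.2, -0.5, -2.1]
grip_width: 0.0274
t: 6.35
position: [0.658, -0.0967, 0.1862]
tcp_rot: [[0.003, 1.0, -0.001], [1.0, -0.003, 0.001], [0.001, -0.001, -1.0]]
force: [0.1, -0.1, -2.0]
grip_width: 0.0274
t: 7.02
position: [0.6572, -0.0972, 0.1876]
tcp_rot: [[0.004, 1.0, 0.0], [1.0, -0.004, -0.0], [-0.0, 0.0, -1.0]]
force: [0.3, -0.2, -2.6]
grip_width: 0.0273
```

View pics/scene4.png

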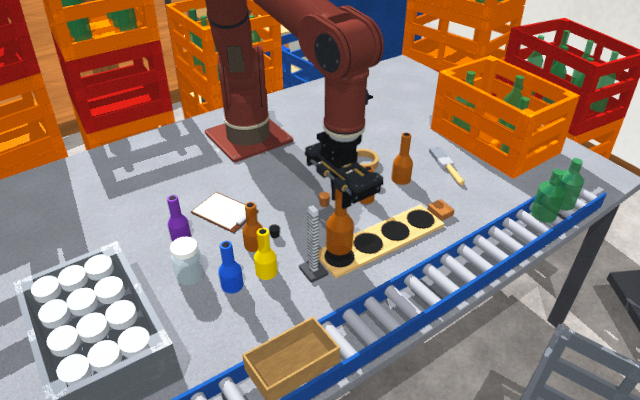

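View pics/wrist4.png

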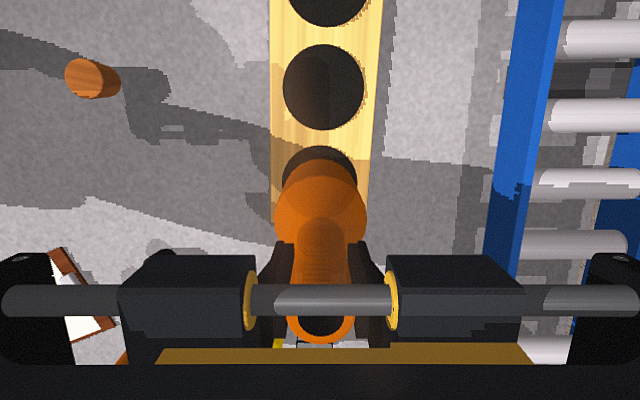

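```bash
python3 - <<'E'
from h import *
m=robot.camera_model('wrist')
im=cv2.imread('pics/wrist4.png')
print(onz(m,323.5,87,.015),onz(m,331,-18,.015))
E
python3 -m crank '[15,0,0,6,0,0,0, 15,0,0,14,0,0,0, 15,0,0,22,0,0,0, 15,0,0,27,0,0,0, 15,0,0,31,0,0,0, 15,0,0,33,0,0,0, 15,0,0,34,0,0,0, 15,0,0,35,0,0,0]'; python3 -m crank '[15,0,0,0,0,0,0, 15,0,0,0,0,0,0, 15,0,0,0,0,0,0, 15,0,0,0,0,0,0, 15,0,0,0,0,0,0, 15,0,0,0,0,0,0, 15,0,0,0,0,0,0, 15,0,0,0,0,0,0]'
```

```text
[ 0.6608112  -0.00379103  0.015     ] [0.66722183 0.08060932 0.015     ]
t: 7.78
position: [0.6574, -0.0971, 0.1526]
tcp_rot: [[0.004, 1.0, 0.0], [1.0, -0.004, 0.0], [0.0, 0.0, -1.0]]
force: [0.5, -0.3, -1.4]
grip_width: 0.0275
t: 8.45
position: [0.6573, -0.0971, 0.1526]
tcp_rot: [[0.004, 1.0, 0.0], [1.0, -0.004, 0.0], [0.0, 0.0, -1.0]]
force: [-0.4, 0.1, -2.6]
grip_width: 0.0274
```

```bash
python3 -m crank '[15,1,0,0,0,0,0, 15,2,0,0,0,0,0, 15,2,0,0.5,0,0,0, 15,2,0,1,0,0,0, 15,2,0,1.5,0,0,0, 15,2,0,1.5,0,0,0, 15,2,0,1.5,0,0,0, 15,2,0,1.5,0,0,0]'
```

```text
t: 9.12
position: [0.6575, -0.095, 0.1525]
tcp_rot: [[0.004, 1.0, 0.001], [1.0, -0.004, -0.0], [-0.0, 0.001, -1.0]]
force: [-3.7, -0.0, 8.0]
grip_width: 0.0277
```

```bash
python3 -m crank '[15,0,0,-0.6,0,0,0, 30,0,0,-0.6,0,0,0, 35,0,0,-0.6,0,0,0, 50,0,0,-0.6,0,0,0, 70,0,0,-0.6,0,0,0, 87,0,0,-0.6,0,0,0, 87,0,0,-0.6,0,0,0, 87,0,0,-0.6,0,0,0]'
python3 -m crank '[87,0,0,0,0,0,0, 87,0,0,0,0,0,0, 87,0,0,0,0,0,0, 87,0,0,-4,0,0,0, 87,0,0,-12,0,0,0, 87,0,0,-30,0,0,0, 87,0,0,-50,0,0,0, 87,0,0,-80,0,0,0]'
```

```text
t: 9.78
position: [0.6573, -0.0952, 0.1516]
tcp_rot: [[0.004, 1.0, -0.0], [1.0, -0.004, 0.0], [0.0, -0.0, -1.0]]
force: [-0.3, -0.4, -0.4]
grip_width: 0.0605
t: 10.45
position: [0.6563, -0.0952, 0.2313]
tcp_rot: [[0.003, 1.0, -0.003], [1.0, -0.003, 0.0], [0.0, -0.003, -1.0]]
force: [0.1, -0.1, 0.3]
grip_width: 0.0871
```

```bash
python3 -m crank '[87,0,0,-20,0,0,0, 87,20,-11,-40,0,0,0, 87,50,-27,-40,0,0,0, 87,84,-46,-40,0,0,0, 87,118,-65,-40,0,0,0, 87,152,-84,-40,0,0,0, 87,186,-102,-40,0,0,0, 87,220,-121,-40,0,0,0]'
python3 -m crank '[87,30,-16,0,0,0,0, 87,55,-30,0,0,0,0, 87,75,-41,0,0,0,0, 87,85,-46,0,0,0,0, 87,90,-49,0,0,0,0, 87,90,-49,0,0,0,0, 87,90,-49,0,0,0,0, 87,90,-49,0,0,0,0]'
python3 - <<'E'
from h import *
print(robot.sense()['position'],robot.sense()['joint_vel'].round(3))
m=robot.camera_model('wrist')
im=robot.grab_frame('wrist');cv2.imwrite('pics/wrist5.png',im)
for n,x,y,h in(('160',.4863,.2655,.16),('110',.5029,.1148,.11),('p4',.668,.1728,.015),('p3',.6648,.0825,.015)): print(n,proj(m,[x,y,h]))
E
```

```text
t: 11.12
position: [0.5361, 0.1269, 0.2727]
tcp_rot: [[0.004, 1.0, 0.001], [1.0, -0.004, -0.0], [-0.0, 0.001, -1.0]]
force: [0.6, -0.3, 0.7]
grip_width: 0.0871
t: 11.78
position: [0.4894, 0.2138, 0.2716]
tcp_rot: [[0.006, 1.0, -0.0], [1.0, -0.006, -0.0], [-0.0, -0.0, -1.0]]
force: [-0.5, -0.6, 0.6]
grip_width: 0.0871
[0.48936253 0.2137628  0.27156862] [ 0.001  0.001 -0.001  0.002 -0.003 -0.    -0.003]
160 [315.55033414 139.05947054]
110 [333.32471347 279.04646725]
p4 [460.90002838 200.94529212]
p3 [451.06724764 265.52246911]
```

View pics/wrist5.png

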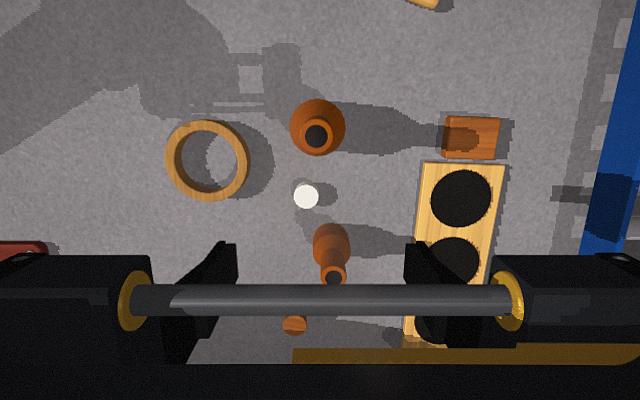

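```bash
python3 -m crank '[87,25,-1,0,0,0,0, 87,45,-3,0,0,0,0, 87,53,-3,15,0,0,0, 87,53,-3,45,0,0,0, 87,53,-3,80,0,0,0, 87,53,-3,115,0,0,0, 87,53,-3,145,0,0,0, 87,53,-3,158,0,0,0]'; python3 -m crank '[87,0,0,0,0,0,0, 60,0,0,0,0,0,0, 40,0,0,0,0,0,0, 20,0,0,0,0,0,0, 15,0,0,0,0,0,0, 15,0,0,0,0,0,0, 15,0,0,0,0,0,0, 15,0,0,0,0,0,0]' 30;  python3 -m crank '[15,0,0,0,0,0,0, 15,0,0,0,0,0,0, 15,0,0,0,0,0,0, 15,0,0,0,0,0,0, 15,0,0,0,0,0,0, 15,0,0,0,0,0,0, 15,0,0,0,0,0,0, 15,0,0,0,0,0,0]' 30
```

```text
t: 12.5
position: [0.4844, 0.2661, 0.1095]
tcp_rot: [[0.005, 1.0, -0.005], [1.0, -0.005, -0.002], [-0.002, -0.005, -1.0]]
force: [-0.8, -0.8, 0.4]
grip_width: 0.087
t: 13.17
position: [0.4857, 0.2685, 0.1141]
tcp_rot: [[0.004, 1.0, 0.001], [1.0, -0.004, 0.0], [0.0, 0.001, -1.0]]
force: [0.2, -0.3, -0.5]
grip_width: 0.0481
t: 13.83
position: [0.4855, 0.2685, 0.1136]
tcp_rot: [[0.004, 1.0, -0.0], [1.0, -0.004, 0.0], [0.0, -0.0, -1.0]]
force: [0.4, 0.4, -1.1]
grip_width: 0.0274
```

```bash
python3 -m crank '[15,0,0,-4,0,0,0, 15,0,0,-12,0,0,0, 15,0,0,-24,0,0,0, 15,0,0,-36,0,0,0, 15,0,0,-46,0,0,0, 15,0,2,-53,0,0,0, 15,0,6,-55,0,0,0, 15,0,14,-55,0,0,0]'; python3 -m crank '[15,0,10,0,0,0,0, 15,0,24,0,0,0,0, 15,0,40,0,0,0,0, 15,0,56,0,0,0,0, 15,-3,72,0,0,0,0, 15,-10,88,0,0,0,0, 15,-20,104,0,0,0,0, 15,-33,118,0,0,0,0]'
python3 -m crank '[15,-15,12,0,0,0,0, 15,-31,22,0,0,0,0, 15,-48,30,0,0,0,0, 15,-66,36,0,0,0,0, 15,-85,40,0,0,0,0, 15,-104,43,0,0,0,0, 15,-123,43,0,0,0,0, 15,-142,43,0,0,0,0]'
python3 -m crank '[15,-19,0,0,0,0,0, 15,-38,0,0,0,0,0, 15,-56,0,0,0,0,0, 15,-72,0,0,0,0,0, 15,-84,0,0,0,0,0, 15,-92,0,0,0,0,0, 15,-96,0,0,0,0,0, 15,-97,0,0,0,0,0]'
python3 -m crank '[15,0,0,0,0,0,0, 15,0,0,0,0,0,0, 15,0,0,0,0,0,0, 15,0,0,0,0,0,0, 15,0,0,0,0,0,0, 15,0,0,0,0,0,0, 15,0,0,0,0,0,0, 15,0,0,0,0,0,0]'
python3 - <<'E'
from h import *
m=robot.camera_model('wrist')
for n in('wrist','scene'): cv2.imwrite(f'pics/{n}6.png',robot.grab_frame(n))
for n,x,y,h in(('p4',.668,.1728,.015),('p3',.6648,.0825,.015)): print(n,proj(m,[x,y,h]))
E
```

```text
t: 14.5
position: [0.5, 0.2687, 0.1697]
tcp_rot: [[0.003, 1.0, 0.001], [1.0, -0.003, 0.0], [0.0, 0.001, -1.0]]
force: [0.8, 0.1, -1.5]
grip_width: 0.0273
t: 15.17
position: [0.6188, 0.2348, 0.1671]
tcp_rot: [[0.003, 1.0, -0.002], [1.0, -0.003, 0.0], [0.0, -0.002, -1.0]]
force: [-0.5, 0.1, -2.8]
grip_width: 0.0277
t: 15.83
position: [0.6605, 0.0912, 0.1671]
tcp_rot: [[0.004, 1.0, -0.002], [1.0, -0.004, -0.0], [-0.0, -0.002, -1.0]]
force: [1.9, -0.3, -1.3]
grip_width: 0.0274
t: 16.5
position: [0.6597, -0.0047, 0.1683]
tcp_rot: [[0.004, 1.0, -0.0], [1.0, -0.004, 0.0], [0.0, -0.0, -1.0]]
force: [-0.5, 0.1, -1.1]
grip_width: 0.0273
t: 17.17
position: [0.6596, -0.0041, 0.1687]
tcp_rot: [[0.004, 1.0, 0.0], [1.0, -0.004, 0.0], [0.0, 0.0, -1.0]]
force: [-0.3, 0.3, -1.7]
grip_width: 0.0276
p4 [329.71722505 -24.87186481]
p3 [325.53019938  94.11215037]
```

View pics/scene6.png

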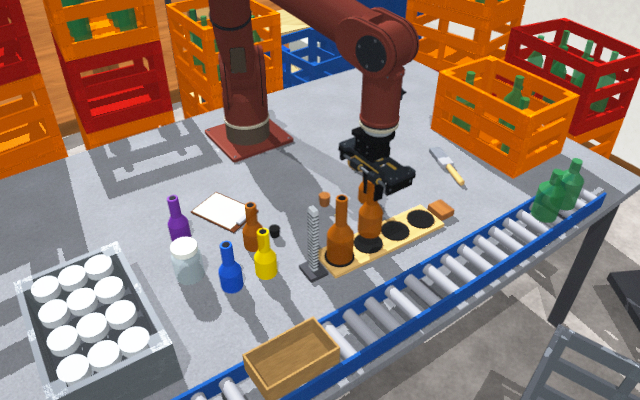

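View pics/wrist6.png

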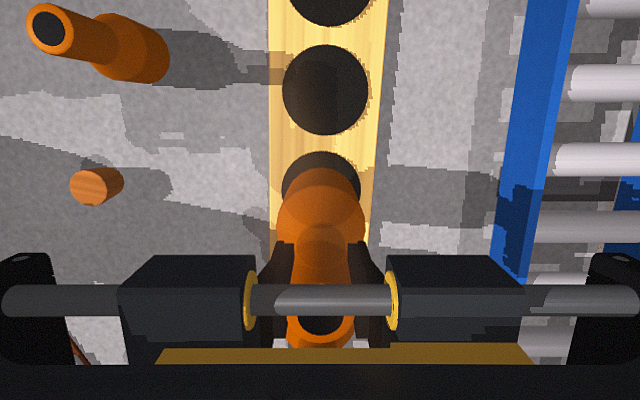

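```bash
python3 -m crank '[15,0,0,6,0,0,0, 15,1,1,15,0,0,0, 15,1,1,24,0,0,0, 15,1,1,31,0,0,0, 15,1,1,36,0,0,0, 15,1,1,39,0,0,0, 15,1,1,40,0,0,0, 15,1,1,41,0,0,0]'; python3 -m crank '[15,0,0,0,0,0,0, 15,0,0,0,0,0,0, 15,0,0,0,0,0,0, 15,0,0,0,0,0,0, 15,0,0,0,0,0,0, 15,0,0,0,0,0,0, 15,0,0,0,0,0,0, 15,0,0,0,0,0,0]'
```

```text
t: 17.93
position: [0.6608, -0.003, 0.1286]
tcp_rot: [[0.004, 1.0, 0.001], [1.0, -0.004, -0.0], [-0.0, 0.001, -1.0]]
force: [-4.5, -0.3, 12.6]
grip_width: 0.0273
t: 18.6
position: [0.6607, -0.003, 0.1286]
tcp_rot: [[0.004, 1.0, 0.001], [1.0, -0.004, -0.0], [-0.0, 0.001, -1.0]]
force: [-3.0, 0.3, 5.1]
grip_width: 0.0274
```

Contact made. Release and retreat toward bottle 110.

```bash
python3 -m crank '[15,0,0,-0.6,0,0,0, 30,0,0,-0.6,0,0,0, 35,0,0,-0.6,0,0,0, 50,0,0,-0.6,0,0,0, 70,0,0,-0.6,0,0,0, 87,0,0,-0.6,0,0,0, 87,0,0,-0.6,0,0,0, 87,0,0,-0.6,0,0,0]'
python3 -m crank '[87,0,0,0,0,0,0, 87,0,0,0,0,0,0, 87,0,0,0,0,0,0, 87,0,0,-4,0,0,0, 87,0,0,-15,0,0,0, 87,0,0,-40,0,0,0, 87,0,0,-70,0,0,0, 87,0,0,-100,0,0,0]'
```

```text
t: 19.27
position: [0.6606, -0.0031, 0.1282]
tcp_rot: [[0.004, 1.0, -0.0], [1.0, -0.004, 0.0], [0.0, -0.0, -1.0]]
force: [0.4, -0.5, -0.1]
grip_width: 0.0605
t: 19.93
position: [0.6603, -0.003, 0.2302]
tcp_rot: [[0.003, 1.0, -0.0], [1.0, -0.003, 0.0], [0.0, -0.0, -1.0]]
force: [-0.3, 1.5, 1.0]
grip_width: 0.0868
```

```bash
python3 -m crank '[87,12,-16,0,0,0,0, 87,32,-42,0,0,0,0, 87,54,-72,0,0,0,0, 87,76,-101,0,0,0,0, 87,96,-128,0,0,0,0, 87,110,-146,0,0,0,0, 87,117,-155,0,0,0,0, 87,119,-157,0,0,0,0]'; python3 -m crank '[87,0,0,0,0,0,0, 87,0,0,0,0,0,0, 87,0,0,0,0,0,0, 87,0,0,15,0,0,0, 87,0,0,35,0,0,0, 87,0,0,55,0,0,0, 87,0,0,75,0,0,0, 87,0,0,75,0,0,0]'; python3 -m crank '[87,0,0,0,0,0,0, 87,0,0,0,0,0,0, 87,0,0,0,0,0,0, 87,0,0,0,0,0,0, 87,0,0,0,0,0,0, 87,0,0,0,0,0,0, 87,0,0,0,0,0,0, 87,0,0,0,0,0,0]'
python3 - <<'E'
from h import *
m=robot.camera_model('wrist')
cv2.imwrite(f'pics/wrist7.png',robot.grab_frame('wrist'))
for n,x,y,h in(('110',.503,.1148,.11),('p4',.668,.1728,.015),('p3',.6648,.0825,.015)): print(n,proj(m,[x,y,h]))
E
```

```text
t: 20.6
position: [0.5031, 0.1179, 0.2296]
tcp_rot: [[0.001, 1.0, 0.002], [1.0, -0.001, -0.001], [-0.001, 0.002, -1.0]]
force: [0.0, -0.1, -0.2]
grip_width: 0.0872
t: 21.27
position: [0.5026, 0.1149, 0.1495]
tcp_rot: [[0.005, 1.0, -0.006], [1.0, -0.005, -0.0], [-0.0, -0.006, -1.0]]
force: [-0.7, -0.2, -0.2]
grip_width: 0.087
t: 21.93
position: [0.5041, 0.1165, 0.1535]
tcp_rot: [[0.004, 1.0, 0.0], [1.0, -0.004, -0.0], [-0.0, 0.0, -1.0]]
force: [0.2, 0.0, -0.5]
grip_width: 0.0869
110 [317.76411069 233.54712929]
p4 [510.7355516  129.72902347]
p3 [492.12198091 228.62144638]
```

View pics/wrist7.png

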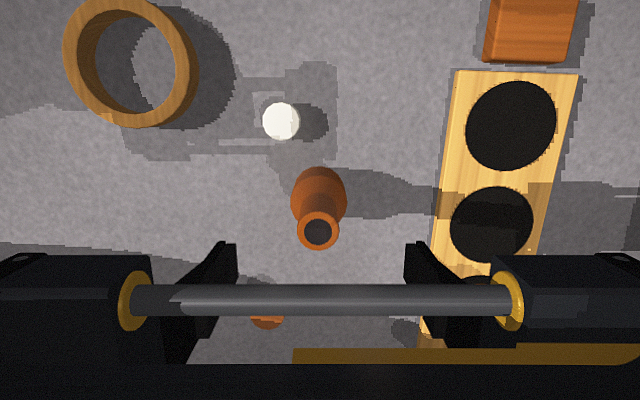

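```bash
python3 -m crank '[87,0,0,10,0,0,0, 87,0,0,28,0,0,0, 87,0,0,48,0,0,0, 87,0,0,66,0,0,0, 87,0,0,78,0,0,0, 87,0,0,82,0,0,0, 87,0,0,84,0,0,0, 60,0,0,84,0,0,0]'; python3 -m crank '[40,0,0,0,0,0,0, 15,0,0,0,0,0,0, 15,0,0,0,0,0,0, 15,0,0,0,0,0,0, 15,0,0,0,0,0,0, 15,0,0,0,0,0,0, 15,0,0,0,0,0,0, 15,0,0,0,0,0,0]' 25;  python3 -m crank '[15,0,0,0,0,0,0, 15,0,0,0,0,0,0, 15,0,0,0,0,0,0, 15,0,0,0,0,0,0, 15,0,0,0,0,0,0, 15,0,0,0,0,0,0, 15,0,0,0,0,0,0, 15,0,0,0,0,0,0]' 25
```

```text
t: 22.65
position: [0.5041, 0.1166, 0.0693]
tcp_rot: [[0.003, 1.0, -0.0], [1.0, -0.003, 0.0], [0.0, -0.0, -1.0]]
force: [0.3, 0.7, 0.0]
grip_width: 0.0845
t: 23.32
position: [0.504, 0.1164, 0.0693]
tcp_rot: [[0.004, 1.0, 0.0], [1.0, -0.004, 0.0], [0.0, 0.0, -1.0]]
force: [0.2, -0.5, 0.4]
grip_width: 0.0345
t: 23.98
position: [0.504, 0.1164, 0.0693]
tcp_rot: [[0.004, 1.0, -0.0], [1.0, -0.004, 0.0], [0.0, -0.0, -1.0]]
force: [0.9, -0.2, -2.1]
grip_width: 0.0276
```

```bash
python3 -m crank '[15,0,0,-4,0,0,0, 15,0,0,-12,0,0,0, 15,0,0,-24,0,0,0, 15,0,0,-36,0,0,0, 15,0,0,-45,0,0,0, 15,1,3,-49,0,0,0, 15,4,10,-50,0,0,0, 15,8,21,-50,0,0,0]'; python3 -m crank '[15,5,14,0,0,0,0, 15,11,30,0,0,0,0, 15,17,48,0,0,0,0, 15,24,66,0,0,0,0, 15,31,86,0,0,0,0, 15,38,106,0,0,0,0, 15,44,122,0,0,0,0, 15,48,134,0,0,0,0]'
python3 -m crank '[15,2,6,0,0,0,0, 15,3,9,0,0,0,0, 15,3,9,0,0,0,0, 15,3,9,0,0,0,0, 15,3,9,0,0,0,0, 15,3,9,0,0,0,0, 15,3,9,0,0,0,0, 15,3,9,0,0,0,0]'
```

```text
t: 24.65
position: [0.5256, 0.1241, 0.1199]
tcp_rot: [[0.004, 1.0, 0.001], [1.0, -0.004, -0.001], [-0.001, 0.001, -1.0]]
force: [-0.3, 0.3, -1.4]
grip_width: 0.0271
t: 25.32
position: [0.6607, 0.1725, 0.1181]
tcp_rot: [[0.004, 1.0, -0.001], [1.0, -0.004, 0.0], [0.0, -0.001, -1.0]]
force: [-1.0, -0.6, -2.2]
grip_width: 0.0278
t: 25.98
position: [0.6681, 0.1746, 0.1195]
tcp_rot: [[0.004, 1.0, 0.0], [1.0, -0.004, -0.0], [-0.0, 0.0, -1.0]]
force: [-0.3, 0.2, -0.4]
grip_width: 0.0275
```

Down 35.2 to tip 0.0843.

```bash
python3 -m crank '[15,0,0,6,0,0,0, 15,0,0,14,0,0,0, 15,0,0,22,0,0,0, 15,0,0,28,0,0,0, 15,0,0,32,0,0,0, 15,0,0,34,0,0,0, 15,0,0,35,0,0,0, 15,0,0,35.5,0,0,0]'; python3 -m crank '[15,0,0,0,0,0,0, 15,0,0,0,0,0,0, 15,0,0,0,0,0,0, 15,0,0,0,0,0,0, 15,0,0,0,0,0,0, 15,0,0,0,0,0,0, 15,0,0,0,0,0,0, 15,0,0,0,0,0,0]'
```

```text
t: 26.65
position: [0.6681, 0.1751, 0.0842]
tcp_rot: [[0.003, 1.0, -0.0], [1.0, -0.003, 0.0], [0.0, -0.0, -1.0]]
force: [-4.3, -0.9, 6.6]
grip_width: 0.0275
t: 27.32
position: [0.6683, 0.1751, 0.0842]
tcp_rot: [[0.003, 1.0, 0.0], [1.0, -0.003, 0.0], [0.0, 0.0, -1.0]]
force: [-3.0, -1.2, 5.2]
grip_width: 0.0277
```

```bash
python3 -m crank '[15,0,0,-0.6,0,0,0, 30,0,0,-0.6,0,0,0, 35,0,0,-0.6,0,0,0, 50,0,0,-0.6,0,0,0, 70,0,0,-0.6,0,0,0, 87,0,0,-0.6,0,0,0, 87,0,0,-0.6,0,0,0, 87,0,0,-0.6,0,0,0]'
python3 -m crank '[87,0,0,0,0,0,0, 87,0,0,0,0,0,0, 87,0,0,0,0,0,0, 87,0,0,-4,0,0,0, 87,0,0,-15,0,0,0, 87,0,0,-40,0,0,0, 87,0,0,-75,0,0,0, 87,0,0,-110,0,0,0]'
python3 -m crank '[87,0,-5,-25,0,0,0, 87,-10,-25,-45,0,0,0, 87,-35,-55,-55,0,0,0, 87,-62,-85,-55,0,0,0, 87,-92,-115,-55,0,0,0, 87,-125,-140,-55,0,0,0, 87,-160,-160,-55,0,0,0, 87,-195,-175,-55,0,0,0]'
```

```text
t: 27.98
position: [0.6683, 0.1748, 0.0843]
tcp_rot: [[0.004, 1.0, 0.0], [1.0, -0.004, 0.0], [0.0, 0.0, -1.0]]
force: [0.2, -0.0, -0.2]
grip_width: 0.0608
t: 28.65
position: [0.6677, 0.1748, 0.196]
tcp_rot: [[0.003, 1.0, -0.001], [1.0, -0.003, 0.0], [0.0, -0.001, -1.0]]
force: [0.6, 1.4, -0.5]
grip_width: 0.0868
t: 29.32
position: [0.4908, -0.0204, 0.2507]
tcp_rot: [[0.003, 1.0, 0.002], [1.0, -0.003, -0.001], [-0.001, 0.002, -1.0]]
force: [0.9, -1.1, 0.0]
grip_width: 0.0872
```

```bash
python3 -m crank '[87,-35,0,0,0,0,0, 87,-75,-1,0,0,0,0, 87,-115,-2,0,0,0,0, 87,-155,-3,0,0,0,0, 87,-190,-3,0,0,0,0, 87,-212,-3,0,0,0,0, 87,-222,-3,0,0,0,0, 87,-224,-3,0,0,0,0]'; python3 -m crank '[87,0,0,0,0,0,0, 87,0,0,0,0,0,0, 87,0,0,0,0,0,0, 87,0,0,20,0,0,0, 87,0,0,40,0,0,0, 87,0,0,60,0,0,0, 87,0,0,70,0,0,0, 87,0,0,70,0,0,0]'; python3 -m crank '[87,0,0,0,0,0,0, 87,0,0,0,0,0,0, 87,0,0,0,0,0,0, 87,0,0,0,0,0,0, 87,0,0,0,0,0,0, 87,0,0,0,0,0,0, 87,0,0,0,0,0,0, 87,0,0,0,0,0,0]'
python3 - <<'E'
from h import *
m=robot.camera_model('wrist')
for n in('wrist','scene','top'): cv2.imwrite(f'pics/{n}8.png',robot.grab_frame(n))
for n,x,y,h in(('135',.487,-.2462,.135),): print(n,proj(m,[x,y,h]))
E
```

```text
t: 29.98
position: [0.4885, -0.2452, 0.2499]
tcp_rot: [[0.006, 1.0, 0.0], [1.0, -0.006, -0.0], [-0.0, 0.0, -1.0]]
force: [-1.3, -0.7, -0.6]
grip_width: 0.0872
t: 30.65
position: [0.4877, -0.242, 0.1774]
tcp_rot: [[0.002, 1.0, -0.003], [1.0, -0.002, 0.002], [0.002, -0.003, -1.0]]
force: [-0.7, -0.4, 0.4]
grip_width: 0.0871
t: 31.32
position: [0.4887, -0.2436, 0.1794]
tcp_rot: [[0.004, 1.0, 0.0], [1.0, -0.004, -0.0], [-0.0, 0.0, -1.0]]
force: [-0.2, -0.8, -0.9]
grip_width: 0.0868
135 [316.76737286 234.46180311]
```

View pics/wrist8.png

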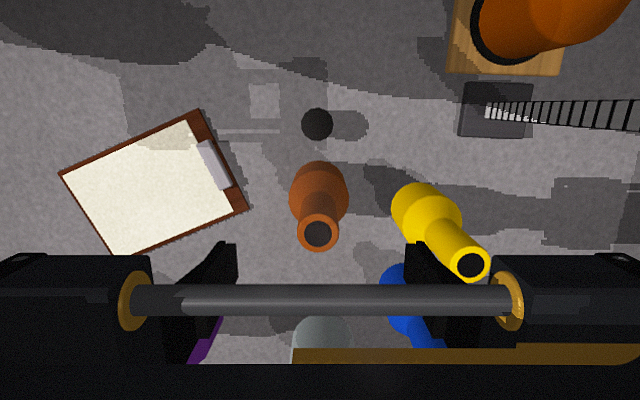

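View pics/top8.png

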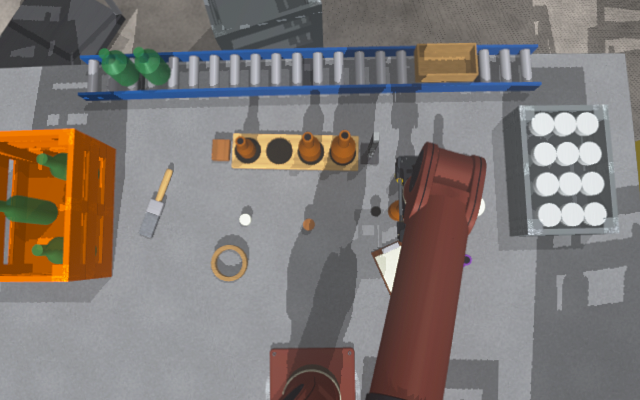

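View pics/scene8.png

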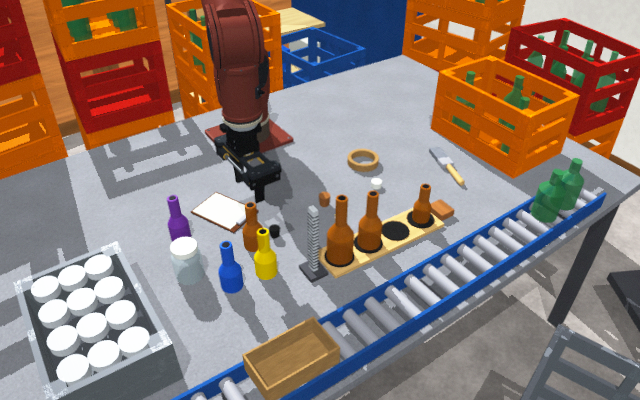

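```bash
python3 -m crank '[87,-1.5,-1,10,0,0,0, 87,-1.5,-1,28,0,0,0, 87,-1.5,-1,48,0,0,0, 87,-1.5,-1,68,0,0,0, 87,-1.5,-1,82,0,0,0, 87,-1.5,-1,89,0,0,0, 87,-1.5,-1,91,0,0,0, 60,-1.5,-1,91,0,0,0]'; python3 -m crank '[40,0,0,0,0,0,0, 15,0,0,0,0,0,0, 15,0,0,0,0,0,0, 15,0,0,0,0,0,0, 15,0,0,0,0,0,0, 15,0,0,0,0,0,0, 15,0,0,0,0,0,0, 15,0,0,0,0,0,0]' 25;  python3 -m crank '[15,0,0,0,0,0,0, 15,0,0,0,0,0,0, 15,0,0,0,0,0,0, 15,0,0,0,0,0,0, 15,0,0,0,0,0,0, 15,0,0,0,0,0,0, 15,0,0,0,0,0,0, 15,0,0,0,0,0,0]' 25
```

```text
t: 32.13
position: [0.4876, -0.2449, 0.088]
tcp_rot: [[0.004, 1.0, -0.001], [1.0, -0.004, 0.001], [0.001, -0.001, -1.0]]
force: [0.4, -0.6, 0.2]
grip_width: 0.0847
t: 32.8
position: [0.4877, -0.245, 0.0884]
tcp_rot: [[0.004, 1.0, 0.0], [1.0, -0.004, 0.0], [0.0, 0.0, -1.0]]
force: [-0.1, 0.4, -0.8]
grip_width: 0.0348
t: 33.47
position: [0.4877, -0.245, 0.0883]
tcp_rot: [[0.004, 1.0, -0.0], [1.0, -0.004, 0.0], [0.0, -0.0, -1.0]]
force: [-0.6, 0.1, -1.6]
grip_width: 0.0274
```

Run:
```python
from h import *
im=cv2.imread('pics/top8.png')
cv2.imwrite('pics/topz8.png',cv2.resize(im[120:180,225:385],None,fx=5,fy=5,interpolation=cv2.INTER_CUBIC))
```

```text
(no output)
```

View pics/topz8.png

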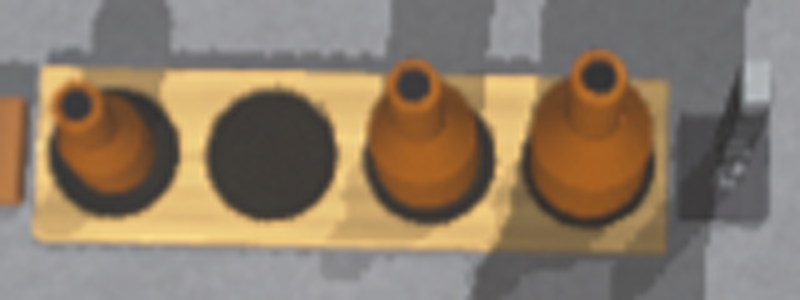

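```bash
python3 - <<'E'
from h import *
m=robot.camera_model('top')
for n,x,y,h in(('110',77,103,.125),('160',413,84,.175),('185',600,76,.2),('p3',271,153,.015)):
    print(n,onz(m,(x+.5)/5-.5+225,(y+.5)/5-.5+120,h).round(4))
E
python3 -m crank '[15,0,0,-4,0,0,0, 15,0,0,-12,0,0,0, 15,0,0,-24,0,0,0, 15,0,0,-36,0,0,0, 15,0,0,-48,0,0,0, 15,3,0,-57,0,0,0, 15,10,0,-60,0,0,0, 15,22,0,-60,0,0,0]'; python3 -m crank '[15,14,0,0,0,0,0, 15,30,0,0,0,0,0, 15,50,0,0,0,0,0, 15,72,0,0,0,0,0, 15,94,0,0,0,0,0, 15,116,0,0,0,0,0, 15,138,0,0,0,0,0, 15,160,0,0,0,0,0]'
python3 -m crank '[15,22,0,0,0,0,0, 15,44,0,0,0,0,0, 15,66,0,0,0,0,0, 15,88,0,0,0,0,0, 15,108,2,0,0,0,0, 15,124,6,0,0,0,0, 15,136,14,0,0,0,0, 15,144,26,0,0,0,0]'
```

```text
110 [0.6689 0.1724 0.125 ]
160 [ 0.6619 -0.005   0.175 ]
185 [ 0.6574 -0.0968  0.2   ]
p3 [0.6654 0.0833 0.015 ]
t: 34.13
position: [0.4882, -0.2235, 0.1496]
tcp_rot: [[0.005, 1.0, 0.002], [1.0, -0.005, -0.001], [-0.001, 0.002, -1.0]]
force: [0.1, 0.5, -2.5]
grip_width: 0.0278
t: 34.8
position: [0.4874, -0.0603, 0.1476]
tcp_rot: [[0.002, 1.0, -0.001], [1.0, -0.002, 0.0], [0.0, -0.001, -1.0]]
force: [-0.2, 0.0, -2.4]
grip_width: 0.0273
t: 35.47
position: [0.5132, 0.0842, 0.1478]
tcp_rot: [[0.0, 1.0, -0.001], [1.0, -0.0, -0.0], [-0.0, -0.001, -1.0]]
force: [0.5, 0.3, -2.4]
grip_width: 0.0274
```

```bash
python3 -m crank '[15,2,16,0,0,0,0, 15,3,34,0,0,0,0, 15,3,54,0,0,0,0, 15,3,76,0,0,0,0, 15,3,98,0,0,0,0, 15,3,118,0,0,0,0, 15,3,134,0,0,0,0, 15,3,145,0,0,0,0]'
python3 -m crank '[15,0,4,0,0,0,0, 15,0,6,0,0,0,0, 15,0,6,0,0,0,0, 15,0,6,0,0,0,0, 15,0,6,0,0,0,0, 15,0,6,0,0,0,0, 15,0,6,0,0,0,0, 15,0,6,0,0,0,0]'
```

```text
t: 36.13
position: [0.66, 0.0851, 0.1472]
tcp_rot: [[0.002, 1.0, -0.002], [1.0, -0.002, 0.001], [0.001, -0.002, -1.0]]
force: [-1.0, 0.1, -1.8]
grip_width: 0.0274
t: 36.8
position: [0.6658, 0.0832, 0.1486]
tcp_rot: [[0.004, 1.0, 0.0], [1.0, -0.004, -0.0], [-0.0, 0.0, -1.0]]
force: [0.4, 0.4, -0.6]
grip_width: 0.0274
```

Target tip z = 0.0883+0.015 = 0.1033: down 45.3.

```bash
python3 -m crank '[15,1,0,6,0,0,0, 15,1,-0.5,16,0,0,0, 15,1,-0.5,27,0,0,0, 15,1,-0.5,36,0,0,0, 15,1,-0.5,42,0,0,0, 15,1,-0.5,44.5,0,0,0, 15,1,-0.5,45.3,0,0,0, 15,1,-0.5,45.8,0,0,0]'; python3 -m crank '[15,0,0,0,0,0,0, 15,0,0,0,0,0,0, 15,0,0,0,0,0,0, 15,0,0,0,0,0,0, 15,0,0,0,0,0,0, 15,0,0,0,0,0,0, 15,0,0,0,0,0,0, 15,0,0,0,0,0,0]'
```

```text
t: 37.47
position: [0.6651, 0.0845, 0.1032]
tcp_rot: [[0.003, 1.0, -0.001], [1.0, -0.003, -0.0], [-0.0, -0.001, -1.0]]
force: [-5.4, -1.3, 12.4]
grip_width: 0.0281
t: 38.13
position: [0.6651, 0.0845, 0.1032]
tcp_rot: [[0.004, 1.0, -0.001], [1.0, -0.004, -0.0], [-0.0, -0.001, -1.0]]
force: [-4.7, -1.6, 8.8]
grip_width: 0.0274
```

```bash
python3 -m crank '[15,0,0,-0.7,0,0,0, 30,0,0,-0.7,0,0,0, 35,0,0,-0.7,0,0,0, 50,0,0,-0.7,0,0,0, 70,0,0,-0.7,0,0,0, 87,0,0,-0.7,0,0,0, 87,0,0,-0.7,0,0,0, 87,0,0,-0.7,0,0,0]'
python3 -m crank '[87,0,0,0,0,0,0, 87,0,0,0,0,0,0, 87,0,0,0,0,0,0, 87,0,0,-4,0,0,0, 87,0,0,-15,0,0,0, 87,0,0,-40,0,0,0, 87,0,0,-75,0,0,0, 87,0,0,-110,0,0,0]'
python3 -m crank '[87,0,0,-25,0,0,0, 87,0,-20,-55,0,0,0, 87,0,-50,-85,0,0,0, 87,0,-80,-100,0,0,0, 87,0,-110,-100,0,0,0, 87,0,-140,-100,0,0,0, 87,0,-170,-100,0,0,0, 87,0,-180,-100,0,0,0]'
python3 -m crank '[87,0,0,0,0,0,0, 87,20,0,0,0,0,0, 87,50,0,0,0,0,0, 87,80,0,0,0,0,0, 87,110,0,0,0,0,0, 87,130,0,0,0,0,0, 87,140,0,0,0,0,0, 87,140,0,0,0,0,0]'
python3 - <<'E'
from h import *
t=robot.grab_frame('top');s=robot.grab_frame('scene')
cv2.imwrite('pics/topz9.png',cv2.resize(t[120:180,225:385],None,fx=5,fy=5,interpolation=cv2.INTER_CUBIC));cv2.imwrite('pics/scene9.png',s);cv2.imwrite('pics/top9.png',t)
E
```

```text
t: 38.8
position: [0.6654, 0.0844, 0.1033]
tcp_rot: [[0.004, 1.0, 0.0], [1.0, -0.004, 0.0], [0.0, 0.0, -1.0]]
force: [0.6, 0.0, 0.5]
grip_width: 0.0604
t: 39.47
position: [0.6649, 0.0843, 0.215]
tcp_rot: [[0.003, 1.0, -0.001], [1.0, -0.003, 0.0], [0.0, -0.001, -1.0]]
force: [1.3, 0.8, 0.7]
grip_width: 0.0866
t: 40.13
position: [0.4823, 0.0861, 0.3148]
tcp_rot: [[0.002, 1.0, 0.001], [1.0, -0.002, -0.002], [-0.002, 0.001, -1.0]]
force: [0.6, 1.0, 0.3]
grip_width: 0.0868
t: 40.8
position: [0.4858, 0.2274, 0.3135]
tcp_rot: [[-0.0, 1.0, -0.0], [1.0, 0.0, 0.002], [0.002, -0.0, -1.0]]
force: [-0.1, -0.0, 0.2]
grip_width: 0.0868
```

View pics/topz9.png

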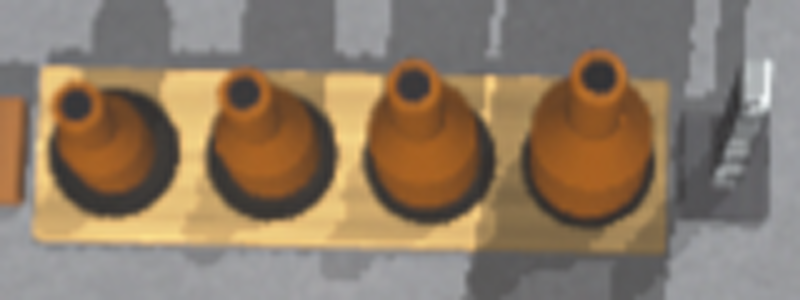

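View pics/scene9.png

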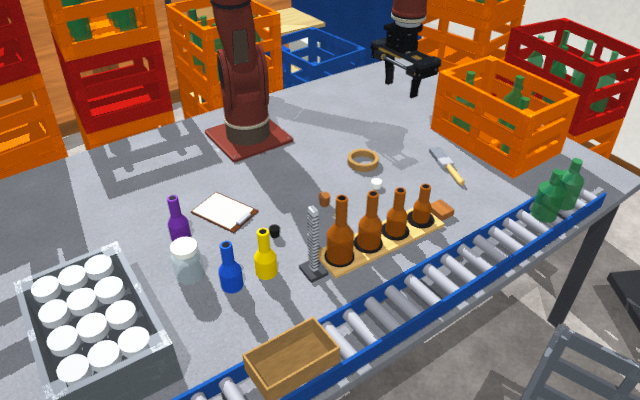

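Run:
```python
from h import *
m=robot.camera_model('top')
P={'110':(.6681,.1728),'135':(.6650,.0831),'160':(.6608,-.0065),'185':(.6571,-.0968)}
for n,x,y,h in(('110',77,103,.125),('135',245,92,.15),('160',413,84,.175),('185',600,76,.2)):
    X=onz(m,(x+.5)/5-.5+225,(y+.5)/5-.5+120,h);print(n,X.round(4),'err mm',((X[:2]-P[n])*1000).round(1))
print(robot.sense()['t'],abs(robot.sense()['joint_vel']).max())
robot.finish_job()
```

```text
110 [0.6689 0.1724 0.125 ] err mm [ 0.8 -0.4]
135 [0.6662 0.0817 0.15  ] err mm [ 1.2 -1.4]
160 [ 0.6619 -0.005   0.175 ] err mm [1.1 1.5]
185 [ 0.6574 -0.0968  0.2   ] err mm [ 0.3 -0. ]
40.9 0.018373913722993542
the job is handed in; nothing more can be done
```

All four brown bottles stand upright on the pads in height order: the 185 mm bottle next to the gauge, then 160, 135 and 110 mm. I handed the job in at about 41 s of the 128 s allowed.

- **How:** I gripped each bottle by the neck from above and set it down until the wrist force showed contact. Then I opened the fingers and lifted clear.
- **Final check:** In the last top view, the bottle mouths lie within about 2 mm of their pad centres in both directions. The scene view shows all four upright with the gripper well away. The blue, purple and yellow bottles stand where they were.
- **Disagreements:** The views differed by up to about 5 mm on absolute position: wrist against top by 2–3 mm along the row, scene against top by up to about 5 mm across it. I aimed between the wrist and top values. An early wrist reading was about 10 mm off, probably because the arm was still settling, so I took it again.
- **Not checked:** I took no second picture after the final one to confirm that nothing moved.

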